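# Put the tile cutters back in their own bays

### The job

The two clay tile cutters standing loose on the blue bench, the hexagon and the diamond, have to go back into the wooden storage tray. Put each one in the bay that carries its own painted outline, lowered in rather than dropped, blade flat on the bay floor, sitting over the outline with its handle lying along the painted handle. Leave the square cutter already put away, and the mug, bowl and tiles, where they are.

Things in the scene. Friction and masses are not known exactly. Their poses are not given: they have to be found in the camera images.
- hexagon_cutter: Loose steel clay-tile cutter, 0.3 to 0.5 kg, standing blade down, handle up, on the right (-y) part of the bench, any yaw. Regular hexagon, 104 mm across the points (which lie along x), 90 mm across the flats (y). Blade 40 mm high, 2.5 mm steel, closed by a plate (top at 43 mm). The hexagon cutter may be the nearer or the farther one. Origin: centre of the underside; x along the handle, z up. A half turn looks the same.
- diamond_cutter: Loose steel clay-tile cutter, 0.3 to 0.5 kg, standing blade down, handle up, on the right (-y) part of the bench, any yaw. Diamond (rhombus), 128 mm from point to point along x, 74 mm along y. Blade 40 mm high, 2.5 mm steel, closed by a plate (top at 43 mm). The diamond cutter may be the nearer or the farther one. Origin: centre of the underside; x along the handle, z up. A half turn looks the same.
- hexagon_grip (a point): Centre of the hexagon cutter's grip, 79 mm above its underside: a level round wooden bar along its x axis, 24 mm thick, 76 mm free between two dark steel uprights at x = -40 and 40 mm (18 mm wide, 91 mm high). 24 mm of air below it to the top plate. Pinch it across, from above.
- diamond_grip (a point): Centre of the diamond cutter's grip, 79 mm above its underside: a level round wooden bar along its x axis, 24 mm thick, 76 mm free between two dark steel uprights at x = -40 and 40 mm (18 mm wide, 91 mm high). 24 mm of air below it to the top plate. Pinch it across, from above.
- square_cutter: Third cutter of the same make, 84 x 84 mm blade, same handle (top 91 mm above its underside), already standing in its own bay: leave it there. Origin: centre of the underside.
- tray: Fixed wooden storage tray on the left (+y) part of the bench: 212 mm (x) by 374 mm (y), frame 36 mm high, yaw up to 9 degrees, origin at bench height under the middle bay's centre. Holds three equal bays side by side, 116 mm apart along y, their order changes. Each inside 142 mm (x) by 106 mm (y), floor 18 mm above the bench, rims 15 mm above that floor.
- hexagon_bay (a point): Centre of the floor of the bay painted with the hexagon outline. x along the bay, away from its front rim (and so from the robot), z up. A cutter is home with its origin here and its x axis along this x, either way round. Its cutter is painted on the floor in black outline at full size, centred, the handle a bar along x; a white card with the same outline, small, lies on the broad front rim.
- diamond_bay (a point): Centre of the floor of the bay painted with the diamond outline. x along the bay, away from its front rim (and so from the robot), z up. A cutter is home with its origin here and its x axis along this x, either way round. Same markings as the other bays.
- square_bay (a point): Centre of the floor of the bay painted with the square outline. x along the bay, away from its front rim (and so from the robot), z up. A cutter is home with its origin here and its x axis along this x, either way round. The square cutter stands here, up to 14 mm off centre.
- brush_mug: White mug with brushes in it, 84 mm in diameter and 95 mm high, brushes to 210 mm, at the right of the bench (bystander). Origin: centre of its underside.
- glaze_bowl: Blue empty bowl, 124 mm in diameter, 60 mm high, on the far side of the bench (bystander). Origin: centre of its underside.
- tile_stack: Five tiles 105 x 105 mm in a stack 45 mm high, on the far side of the bench beyond the tray (bystander). Origin: centre of its underside.
Mind the look-alikes: they are no part of the job. What is shaped like the square_cutter but red or yellow is not meant.

How it is judged:
At the end, for the whole second after the job is handed in: Hexagon and diamond cutters each at rest in the bay of their own outline: centre within 20 mm of the bay centre, blade flat on the floor (4 mm, 0.06 rad), handle along the painted one within 0.3 rad either way round; the square cutter (within 30 mm) still flat in its own bay (horizontal distance between hexagon_cutter and hexagon_bay below 0.02 m and z of hexagon_cutter in the frame of hexagon_bay below 0.004 m and angle between each of hexagon_cutter, diamond_cutter, square_cutter's own z axis and vertical below 0.06 rad and angle between the x axis of hexagon_cutter and the x axis of hexagon_bay, either way round below 0.3 rad and linear speed of each of hexagon_cutter, diamond_cutter below 0.02 m/s and horizontal distance between diamond_cutter and diamond_bay below 0.02 m and z of diamond_cutter in the frame of diamond_bay below 0.004 m and angle between the x axis of diamond_cutter and the x axis of diamond_bay, either way round below 0.3 rad and horizontal distance between square_cutter and square_bay below 0.03 m and z of square_cutter in the frame of square_bay below 0.004 m); the robot touches nothing.
It fails at once if a cutter was dropped: it fell freely faster than 0.6 m/s (a fall of about 18 mm) ((linear speed of hexagon_cutter above 0.6 m/s and contact force between hexagon_cutter and the fingers below 0.05 N) or (linear speed of diamond_cutter above 0.6 m/s and contact force between diamond_cutter and the fingers below 0.05 N)).
It fails at once if the square cutter was moved by more than 20 mm (distance of square_cutter from where it was at the start of the episode above 0.02 m).
It fails at once if the mug, the bowl or the tiles were moved by more than 30 mm (distance of any of brush_mug, glaze_bowl, tile_stack from where it was at the start of the episode above 0.03 m).
It also fails if it takes over 61 s, if anything falls off the work surface, if the arm or the gripper's body presses on something with over 40 N, if the wrist force passes 120 N, or if a joint passes its speed limit or range.

### The arm

A 6-joint arm with a two-finger parallel gripper is mounted at the origin on the work surface. World frame = base frame: x ahead of the robot, y to its left, z up, the work surface at z = 0. Lengths are in m, angles in rad, forces in N, time in s.
With the tool pointing down it reaches from about 0.375 to 0.975 m from the base axis. Payload 3.8 kg.
Tool frame: the origin (TCP) lies at the very end of the fingers, on their centre line; the grasp point (between the pads) lies 19 mm behind it (bot.tcp_to_grasp is the z of the grasp point in the tool frame, in m); z points along the fingers, y is the direction in which the jaws open and shut (so a half turn about z gives the same grasp; the last joint's range is limited). The gripper opens to 85 mm and grips with 20 to 120 N. Pads are 22 mm wide; open, the fingers measure 114 mm over their backs; the gripper's body (76 mm by 85 mm) begins 54 mm behind the grasp point. The pads swing forward as they close: fully open they stand 13 mm farther back than shut.
Start: joints at [-0.037, 0.264, 1.604, -0, 1.274, -0.037], TCP at [0.675, -0, 0.231] pointing down, gripper open.
Joint ranges: [-2.63, 2.63], [-0.94, 2.18], [0.31, 2.57], [-1.31, 4.45], [0, 2.66], [-2.55, 2.55]. Speed limits (rad/s): [2.57, 2.57, 3.14, 3.14, 3.14, 3.14].

### API

Orientations are given as a rotation vector (axis times angle).
In Python, from workcell import status, vision, job, bot gives the robot as it stands.
- The arm moves only by the tool apply_moves, never from a script. Its argument "deltas" is a list of rows, each a list of 7 numbers: the shift along the tool's x, y, z in m, then the turn, a rotation vector about the tool's x, y, z in rad, then the closure, from 0 (fully open) to 1 (shut). In form: [[x, y, z, rx, ry, rz, jaw], ...]. A call has 1 to 8 rows; each row is the pose to reach, as a shift and turn from the pose commanded when the call began, along the tool's axes at that moment; what a row does not reach only later rows make up. A row lasts 1/12 s, in which the tool goes at most 41.7 mm and 7.16 degrees, less where a joint would pass 70% of its speed; a pose out of reach is approached as far as the arm can. A call with a gripper value outside its range is refused whole. The fingers move at their own pace and stop on an object; "squeeze" is the grip in N (left out, the last holds). Time passes only in rows, so rows that repeat a pose let the fingers close. It gives the time, the measured TCP pose, the force and the opening at its end, in the units of the state.
- status.read_state(): the state, without advancing time (a new reading comes with each control period).
- vision.read_camera(name): name is "scene" or "side" or "wrist"; returns the picture (480x640x3 uint8, red, green, blue); there is no depth.
- vision.get_calibration(name): a dict with "fov_y" (degrees; the focal length in pixels is half the picture's height over the tangent of half this angle, whatever the lens; pixels are square), "cx", "cy" (the principal point, pixels), "R" (3x3) and "t" (3): a world point X has camera coordinates R X + t; the wrist camera has in their place "tool_from_camera" (4x4, takes a point from camera to tool coordinates, whose origin is the TCP and whose axes are the flange's). Camera axes: x right, y down, z forward; pixel columns grow to the right and rows downward; lengths in m; the calibration is good to about 2 mm. The wrist camera is an equidistant fisheye: a pixel r from the principal point sees the ray r / f radians off the axis. A picture is of the moment at which its call begins: read the wrist's pose just before it. get_calibration takes no time and is no camera call.
- job.finish_job(): hands the job in, once; it reports no verdict.
The state is a dict: "time": time; "q": joint angles; "joint_vel": joint speeds; "joint_torque": joint torques, N m; "tool_pos": TCP position; "tcp_rot": TCP orientation; "wrist_force": force on the tool from outside, world axes, zero at the start; "torque": the same for the moment, N m; "width": opening from 0.0 (shut) to 1.0 (fully open).
Only numpy, scipy, OpenCV 4.12 (cv2) and the standard library are available. Lean on these libraries where they do the work, as an engineer would, in place of code of your own. Each camera call takes 0.05 s, during which the arm holds its last target. There are 200 camera calls.

## Working session

There is one attempt and no reset: what is moved stays moved. The work goes in short steps, Python scripts to look and compute and a tool call to move; the robot and the scene stay as the last step left them, time stands still between calls to the robot, and variables do not carry over. Pictures are saved under pics/ and viewed, about 8 in all and at most 12, crops included, and the job is handed in when it is done.

Besides the shell and the picture viewer there is one more tool, called after "Call:" as name(argument=value, ...) on one line, values as JSON. apply_moves: Moves the arm, as the interface text tells. Its arguments: {"type":"object","properties":{"deltas":{"type":"array","items":{"type":"array","items":{"type":"number"}}},"squeeze":{"type":"number"}},"required":["deltas"]}

```bash
mkdir -p pics; ls
python3 - <<'E'
from workcell import status, vision, job, bot
import cv2,json
for n in("scene","side"):
    im=vision.read_camera(n); cv2.imwrite(f"pics/{n}0.png",im[:,:,::-1])
    c=vision.get_calibration(n); print(n,c)
print(vision.get_calibration("wrist"),bot.tcp_to_grasp)
s=status.read_state(); print(s)
cv2.imwrite("pics/wrist0.png",vision.read_camera("wrist")[:,:,::-1])
E
```

```text
pics
scene {'fov_y': 45.367755337570784, 'cx': 326.3756772790982, 'cy': 233.81307810167607, 'R': array([[-0.80237766,  0.59671512,  0.01100678],
       [ 0.46030342,  0.63047899, -0.6249936 ],
       [-0.37988268, -0.49641445, -0.78055227]]), 't': array([ 0.49773016, -0.16202148,  1.81903123])}
side {'fov_y': 47.25375596736225, 'cx': 313.63543527824083, 'cy': 231.1950651146693, 'R': array([[ 0.98678253, -0.16104472,  0.01802307],
       [-0.11202042, -0.75826799, -0.6422469 ],
       [ 0.11709679,  0.63173908, -0.7662859 ]]), 't': array([-0.55490878,  0.04873653,  1.25466844])}
{'fov_y': 65.70646984690485, 'cx': 320.8677800753644, 'cy': 237.99309929370537, 'tool_from_camera': array([[-6.59022359e-04, -9.47437366e-01, -3.19940624e-01,
         8.20913207e-02],
       [ 9.99999720e-01, -5.10521524e-04, -5.48023579e-04,
         6.39044008e-04],
       [ 3.55881441e-04, -3.19940896e-01,  9.47437437e-01,
        -1.43219744e-01],
       [ 0.00000000e+00,  0.00000000e+00,  0.00000000e+00,
         1.00000000e+00]])} -0.0187
{'time': 0.1, 'q': array([-3.68970320e-02,  2.64701597e-01,  1.60525121e+00, -3.80154063e-05,
        1.27370126e+00, -3.68989001e-02]), 'joint_vel': array([-2.55505447e-04,  4.70040543e-05, -3.51979295e-03, -7.23594832e-04,
       -1.02965317e-03,  1.35338131e-03]), 'joint_torque': array([ 2.96398039e-04, -5.16707003e+01, -3.68589377e+01,  1.30520286e-05,
        6.22219843e-03,  5.24967299e-05]), 'tool_pos': array([6.74332613e-01, 1.21424366e-05, 2.30063059e-01]), 'tcp_rot': array([-2.22037589, -2.22040483,  0.0022444 ]), 'wrist_force': array([-0.42213727,  0.2860271 , -0.6866098 ]), 'torque': array([ 0.05406025,  0.00670953, -0.02229014]), 'width': 0.9977099068238341}
```

View pics/scene0.png

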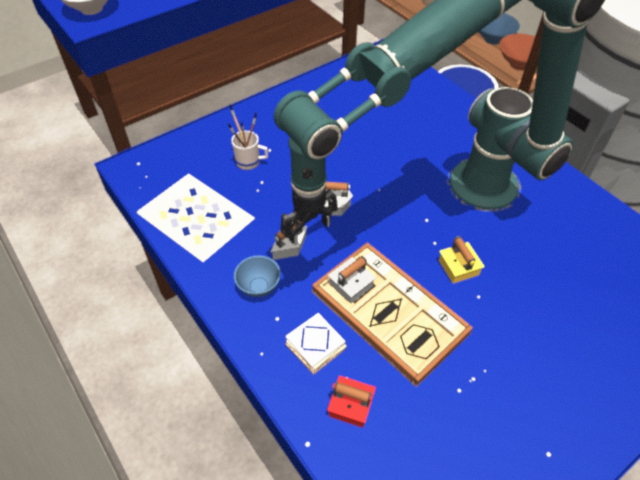

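View pics/wrist0.png

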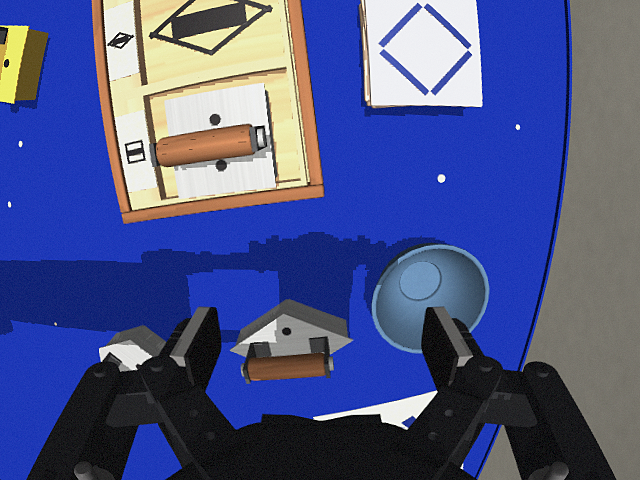

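The scene view shows the bay order, from the camera's near side: square (350,280), diamond (385,312), hexagon (420,342). In the wrist view the diamond cutter is at (290,340) and the other cutter is at (130,350), half hidden.

View pics/side0.png

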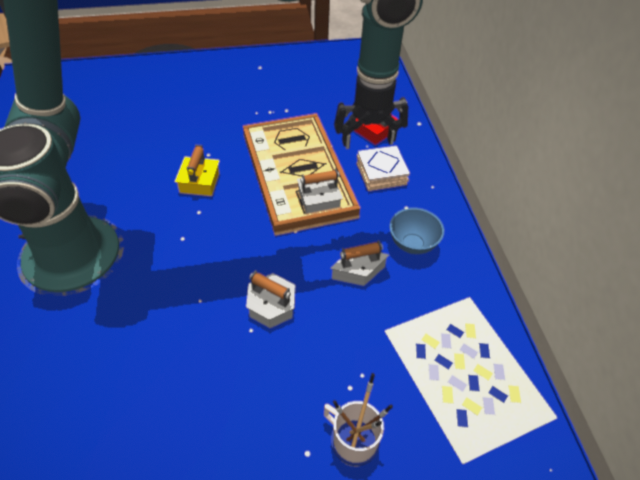

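The side view shows the hexagon cutter with its grip from about (252,277) to (288,298), and the diamond cutter with its grip from (343,256) to (382,248). The tray corners are at about (244,122), (318,114), (358,212) and (275,230). I'll enlarge this region.

```bash
cat > h.py <<'E'
import numpy as np,cv2
from workcell import status,vision
from scipy.spatial.transform import Rotation as Ro
def ray(n,u,v,s=None):
    c=vision.get_calibration(n); f=240/np.tan(np.radians(c["fov_y"]/2)); a=np.array([u-c["cx"],v-c["cy"]])
    if n!="wrist":
        d=np.array([*a/f,1.]); return -c["R"].T@c["t"], c["R"].T@d
    r=np.hypot(*a); th=r/f; d=np.array([*(a/max(r,1e-9)*np.sin(th)),np.cos(th)])
    T=c["tool_from_camera"]; R=Ro.from_rotvec(s["tcp_rot"]).as_matrix()
    return s["tool_pos"]+R@T[:3,3], R@T[:3,:3]@d
def at(n,u,v,z,s=None):
    o,d=ray(n,u,v,s); return o+d*(z-o[2])/d[2]
def proj(n,X,s=None):
    c=vision.get_calibration(n); f=240/np.tan(np.radians(c["fov_y"]/2))
    if n!="wrist":
        p=c["R"]@X+c["t"]; return p[:2]/p[2]*f+[c["cx"],c["cy"]]
    T=np.linalg.inv(c["tool_from_camera"]); R=Ro.from_rotvec(s["tcp_rot"]).as_matrix()
    p=T[:3,:3]@(R.T@(X-s["tool_pos"]))+T[:3,3]; r=np.hypot(*p[:2]); return p[:2]/r*f*np.arctan2(r,p[2])+[c["cx"],c["cy"]]
def snap(n,f):
    s=status.read_state(); im=vision.read_camera(n)[:,:,::-1].copy(); cv2.imwrite(f"pics/{f}.png",im); return s,im
E
python3 - <<'E'
from h import *
im=cv2.imread("pics/side0.png")
for n,u,v,z in [("hexA",252,277,.085),("hexB",288,298,.085),("diA",343,256,.079),("diB",382,248,.079),("c1",244,122,.036),("c2",318,114,.036),("c3",358,212,.036),("c4",275,230,.036),("bowl",416,226,.06),("mug",357,415,.095)]:
    print(n,at("side",u,v,z).round(3))
cv2.imwrite("pics/crop1.png",cv2.resize(im[105:335,235:435],None,fx=2.6*1.5/1.5,fy=2.6,interpolation=cv2.INTER_CUBIC))
E
```

```text
hexA [ 0.403 -0.19   0.085]
hexB [ 0.468 -0.251  0.085]
diA [ 0.598 -0.16   0.079]
diB [ 0.685 -0.151  0.079]
c1 [0.427 0.367 0.036]
c2 [0.635 0.373 0.036]
c3 [ 0.668 -0.005  0.036]
c4 [ 0.466 -0.032  0.036]
bowl [ 0.783 -0.087  0.06 ]
mug [ 0.552 -0.507  0.095]
```

View pics/crop1.png

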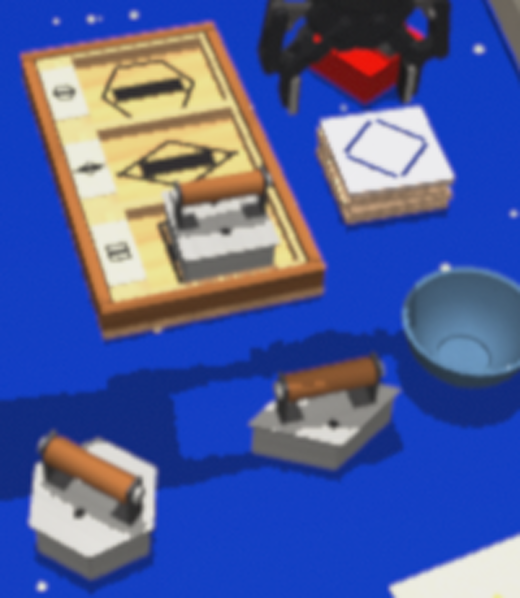

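In the crop, the hexagon grip runs from (47,450) to (135,492) and the diamond grip from (283,385) to (377,367). The hexagon bay's painted bar is centred at (148,90) and the diamond bay's outline points are at (118,174) and (238,152).

Run:
```python
from h import *
def A(u,v,z): return at("side",235+u/2.6,105+v/2.6,z)
for n,p,q,z in [("hex",(47,450),(135,492),.079),("dia",(283,385),(377,367),.079),("hexbay",(108,97),(189,82),.018),("diabay",(118,174),(238,152),.018),("trayfront",(104,335),(22,60),.036)]:
    a,b=A(*p,z),A(*q,z); d=b-a; print(n,((a+b)/2).round(4),"len",np.hypot(*d[:2]).round(3),"yaw",np.degrees(np.arctan2(d[1],d[0])).round(1))
```

```text
hex [ 0.4362 -0.2135  0.079 ] len 0.08 yaw -37.9
dia [ 0.6415 -0.1494  0.079 ] len 0.081 yaw 4.9
hexbay [0.5514 0.297  0.018 ] len 0.088 yaw 7.7
diabay [0.5656 0.1827 0.018 ] len 0.124 yaw 6.6
trayfront [0.4445 0.149  0.036 ] len 0.386 yaw 96.1
```

Call:
apply_moves(deltas=[[-0.01,-0.003,0,0,0,0.1,0],[-0.03,-0.008,0,0,0,0.2,0],[-0.055,-0.013,0,0,0,0.32,0],[-0.08,-0.018,0,0,0,0.44,0],[-0.105,-0.023,0,0,0,0.56,0],[-0.13,-0.028,0,0,0,0.68,0],[-0.145,-0.032,0,0,0,0.8,0],[-0.149,-0.033,0,0,0,0.92,0]])

```text
time: 0.82
tool_pos: [0.6409, -0.1519, 0.2308]
tcp_rot: [2.98, 0.992, -0.002]
wrist_force: [-0.1, 0.3, -0.4]
width: 0.999
```

Call:
apply_moves(deltas=[[0,0,0.005,0,0,0.12,0],[0,0,0.01,0,0,0.24,0],[0,0,0.02,0,0,0.36,0],[0,0,0.025,0,0,0.46,0],[0,0,0.03,0,0,0.53,0],[0,0,0.03,0,0,0.565,0],[0,0,0.03,0,0,0.565,0]])

```text
time: 1.4
tool_pos: [0.6413, -0.1488, 0.2001]
tcp_rot: [-3.138, -0.133, 0.003]
wrist_force: [-0.2, -0.3, -0.9]
width: 0.997
```

Run:
```python
from h import *
s,im=snap("wrist","w1"); print(s["time"],s["tool_pos"],Ro.from_rotvec(s["tcp_rot"]).as_matrix().round(3),s["q"])
b=np.array([.6415,-.1494,.079]); d=np.array([np.cos(.0855),np.sin(.0855),0])
for k in(-.04,0,.04): print(proj("wrist",b+k*d,s))
```

```text
1.4 [ 0.64131992 -0.14881156  0.2000877 ] [[ 0.996  0.085 -0.002]
 [ 0.085 -0.996  0.001]
 [-0.002 -0.001 -1.   ]] [-2.65834955e-01  2.54161975e-01  1.67436255e+00  7.75725679e-08
  1.21511913e+00  1.21998171e+00]
[321.47871776 278.26804563]
[321.44627953 229.43899488]
[321.40327914 176.2528233 ]
```

View pics/w1.png

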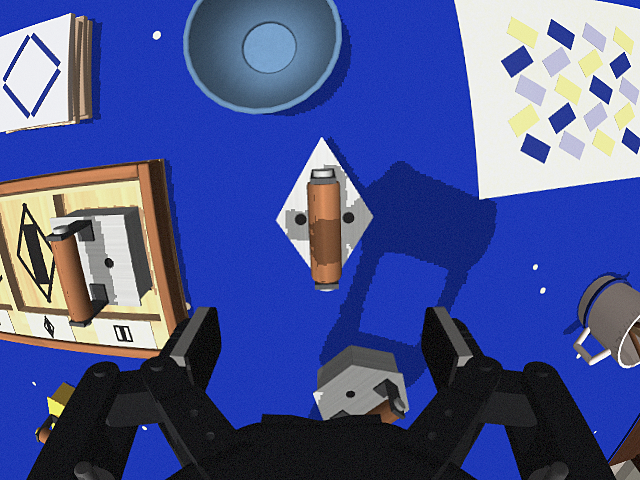

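The diamond's bar runs from (322,175) to (326,285), under 3 px from the prediction, so the pose is good. I'll turn about 2° and descend.

Call:
apply_moves(deltas=[[0,0.001,0.015,0,0,-0.03,0],[0,0.0015,0.04,0,0,-0.03,0],[0,0.0015,0.07,0,0,-0.03,0],[0,0.0015,0.1,0,0,-0.03,0],[0,0.0015,0.125,0,0,-0.03,0],[0,0.0015,0.136,0,0,-0.03,0],[0,0.0015,0.139,0,0,-0.03,0],[0,0.0015,0.139,0,0,-0.03,0.3]], squeeze=60)

```text
time: 2.12
tool_pos: [0.6418, -0.1504, 0.0618]
tcp_rot: [-3.136, -0.183, 0.002]
wrist_force: [-0.3, -0.1, -0.1]
width: 0.883
```

Call:
apply_moves(deltas=[[0,0,0,0,0,0,1],[0,0,0,0,0,0,1],[0,0,0,0,0,0,1],[0,0,0,0,0,0,1],[0,0,0,0,0,0,1],[0,0,0,0,0,0,1],[0,0,0,0,0,0,1],[0,0,0,0,0,0,1]])

```text
time: 2.78
tool_pos: [0.6433, -0.151, 0.0642]
tcp_rot: [3.135, 0.182, 0.004]
wrist_force: [-1.1, -1.8, 6.3]
width: 0.26
```

Call:
apply_moves(deltas=[[0,0,-0.002,0,0,0,1],[0,0,-0.008,0,0,0,1],[0,0,-0.02,0,0,0,1],[0,0,-0.04,0,0,0,1],[0,0,-0.06,0,0,0,1],[0,0,-0.08,0,0,0,1],[0,0,-0.1,0,0,0,1],[0,0,-0.12,0,0,0,1]])

```text
time: 3.45
tool_pos: [0.6415, -0.1502, 0.1831]
tcp_rot: [-3.136, -0.182, 0.002]
wrist_force: [0.3, -0.3, -4.5]
width: 0.258
```

Call:
apply_moves(deltas=[[0,-0.004,-0.01,0,0,0,1],[-0.002,-0.014,-0.02,0,0,0,1],[-0.005,-0.032,-0.028,0,0,0,1],[-0.008,-0.055,-0.03,0,0,0,1],[-0.01,-0.08,-0.03,0,0,0,1],[-0.012,-0.105,-0.03,0,0,0,1],[-0.014,-0.13,-0.03,0,0,0,1],[-0.017,-0.155,-0.03,0,0,0,1]])

```text
time: 4.12
tool_pos: [0.6052, 0.0043, 0.2111]
tcp_rot: [-3.135, -0.183, 0.004]
wrist_force: [0.4, 0.3, -4.9]
width: 0.26
```

Call:
apply_moves(deltas=[[-0.003,-0.025,0,0,0,0,1],[-0.006,-0.05,0,0,0,0,1],[-0.009,-0.075,0,0,0,0,1],[-0.012,-0.1,0,0,0,0,1],[-0.015,-0.125,0,0,0,0,1],[-0.018,-0.15,0,0,0,0,1],[-0.02,-0.172,0,0,0,0,1],[-0.02,-0.183,0,0,0,0,1]])

```text
time: 4.78
tool_pos: [0.5632, 0.1846, 0.2111]
tcp_rot: [-3.135, -0.186, 0.005]
wrist_force: [-0.3, -0.8, -4.9]
width: 0.26
```

Call:
apply_moves(deltas=[[0,-0.001,0.02,0,0,0,1],[0,-0.001,0.04,0,0,0,1],[0,-0.001,0.055,0,0,0,1],[0,-0.001,0.063,0,0,0,1],[0,-0.001,0.065,0,0,0,1],[0,-0.001,0.065,0,0,0,1]])

```text
time: 5.28
tool_pos: [0.5652, 0.1819, 0.1463]
tcp_rot: [3.136, 0.182, -0.003]
wrist_force: [-0.7, -0.2, -4.1]
width: 0.261
```

Run:
```python
from h import *
s,w=snap("wrist","w2"); _,im=snap("side","s2"); print(s["time"],s["tool_pos"],s["tcp_rot"],s["wrist_force"])
a=cv2.resize(im[60:240,200:400],None,fx=2.2,fy=2.2,interpolation=cv2.INTER_CUBIC)
b=w[80:476,150:550]
cv2.imwrite("pics/c2.png",np.hstack([a[:396],b[:396,:360]]))
```

```text
5.2833 [0.56521784 0.18192829 0.14634596] [ 3.13587118  0.1819824  -0.00342641] [-0.66733951 -0.18624079 -4.10162067]
```

View pics/c2.png

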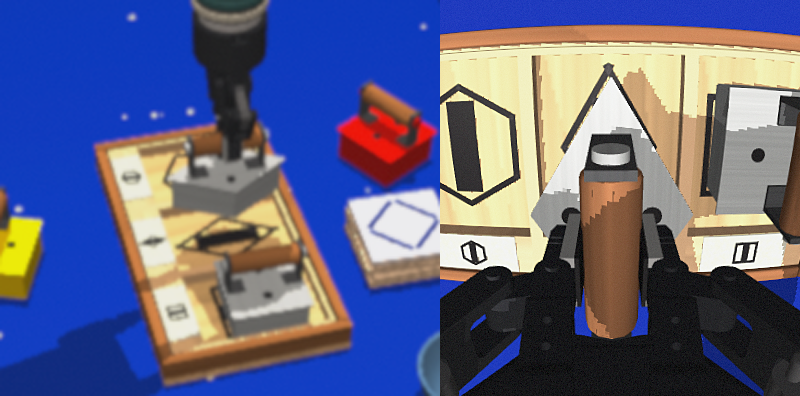

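The diamond cutter hangs level over its own bay. The painted far tip shows at about w2 pixel (319,148), with the painted edges symmetric around the blade. Next a numeric check.

Run:
```python
from h import *
s=dict(tool_pos=np.array([.56521784,.18192829,.14634596]),tcp_rot=np.array([3.13587118,.1819824,-.00342641]))
y=np.radians(6.9); X=np.array([np.cos(y),np.sin(y),0])
t=at("wrist",319,148,.018,s); print("tip",t,"centre",t-.064*X)
for p in [(534-290,55+80),(684-290,55+80),(540-290,230+80),(690-290,232+80)]: print("bay wall",at("wrist",*p,.033,s).round(4))
print("hex right pts",[at("wrist",*p,.018,s).round(4) for p in[(516-290,197),(516-290,258)]])
c=at("side",235+177/2.6,105+162/2.6,.018);print(c)
```

```text
tip [0.62456948 0.18984391 0.018     ] centre [0.56103301 0.18215515 0.018     ]
bay wall [0.6298 0.2426 0.033 ]
bay wall [0.6417 0.1396 0.033 ]
bay wall [0.4943 0.2305 0.033 ]
bay wall [0.506  0.1105 0.033 ]
hex right pts [array([0.5807, 0.2562, 0.018 ]), array([0.5306, 0.2544, 0.018 ])]
[0.56432237 0.18424354 0.018     ]
```

Call:
apply_moves(deltas=[[-0.001,0,0.01,0,0,0,1],[-0.002,0,0.025,0,0,0,1],[-0.002,0,0.04,0,0,0,1],[-0.002,0,0.05,0,0,0,1],[-0.002,0,0.055,0,0,0,1],[-0.002,0,0.058,0,0,0,1],[-0.002,0,0.06,0,0,0,1],[-0.002,0,0.061,0,0,0,1]])

```text
time: 6.05
tool_pos: [0.5648, 0.1818, 0.0867]
tcp_rot: [-3.136, -0.182, -0.002]
wrist_force: [0.7, -0.5, -4.0]
width: 0.262
```

Call:
apply_moves(deltas=[[0,0,0.001,0,0,0,1],[0,0,0.002,0,0,0,1],[0,0,0.003,0,0,0,1],[0,0,0.004,0,0,0,1],[0,0,0.004,0,0,0,1]])

```text
time: 6.47
tool_pos: [0.5643, 0.1818, 0.0823]
tcp_rot: [-3.136, -0.182, -0.0]
wrist_force: [0.0, -0.5, -3.8]
width: 0.26
```

Call:
apply_moves(deltas=[[0,0,0.001,0,0,0,1],[0,0,0.002,0,0,0,1],[0,0,0.003,0,0,0,1],[0,0,0.003,0,0,0,1]])

```text
time: 6.8
tool_pos: [0.5645, 0.1817, 0.0822]
tcp_rot: [3.136, 0.182, 0.0]
wrist_force: [-7.4, -2.5, 11.6]
width: 0.258
```

Contact, carrying weight on the floor. Release and lift.

Call:
apply_moves(deltas=[[0,0,0.001,0,0,0,0.4],[0,0,0,0,0,0,0.4],[0,0,0,0,0,0,0.4],[0,0,0,0,0,0,0.4],[0,0,0,0,0,0,0.4]])

```text
time: 7.22
tool_pos: [0.5644, 0.1818, 0.0793]
tcp_rot: [-3.136, -0.182, -0.001]
wrist_force: [0.1, -0.2, -0.3]
width: 0.598
```

Call:
apply_moves(deltas=[[0,0,-0.005,0,0,0,0.4],[0,0,-0.02,0,0,0,0.4],[0,0,-0.045,0,0,0,0.4],[0,0,-0.075,0,0,0,0.3],[0,0,-0.105,0,0,0,0.2],[0,0,-0.13,0,0,0,0],[0,0,-0.145,0,0,0,0],[0,0,-0.145,0,0,0,0]])

```text
time: 7.88
tool_pos: [0.5671, 0.1826, 0.2298]
tcp_rot: [-3.134, -0.182, -0.014]
wrist_force: [-0.4, 0.2, 1.0]
width: 0.997
```

Run:
```python
from h import *
s,w=snap("wrist","w3"); print(s["time"],s["tool_pos"],s["tcp_rot"])
```

```text
7.8833 [0.56706799 0.18255464 0.22977865] [-3.13441091 -0.18180594 -0.01376001]
```

View pics/w3.png

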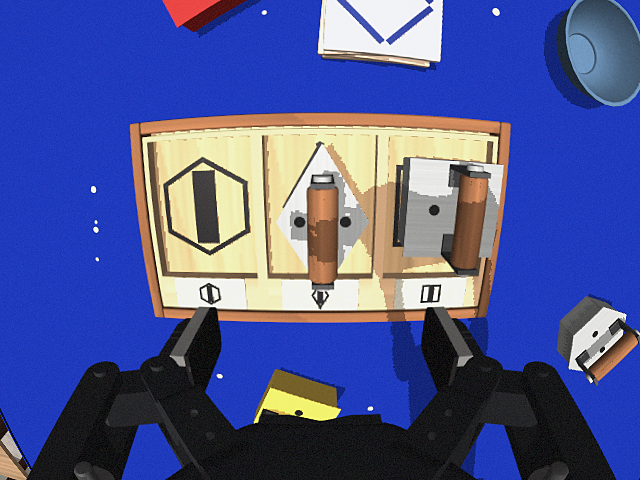

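The diamond sits centred in its bay, with its tip at (320,143) and its bar from (321,183) to (322,283). The painted hexagon is centred near (206,206), with points at (202,158) and (209,255). The hexagon cutter is at (600,340).

Run:
```python
from h import *
s=dict(tool_pos=np.array([.56706799,.18255464,.22977865]),tcp_rot=np.array([-3.13441091,-.18180594,-.01376001]))
print("hexbay",[at("wrist",*p,.018,s).round(4) for p in[(202,158),(209,255),(206,206)]])
print("dia tip",at("wrist",320,143,.061,s), [at("wrist",*p,.097,s).round(4) for p in[(321,183),(322,284)]],at("wrist",299,222,.061,s),at("wrist",345,222,.061,s))
```

```text
hexbay [array([0.6014, 0.3046, 0.018 ]), array([0.5   , 0.2936, 0.018 ]), array([0.5528, 0.2981, 0.018 ])]
dia tip [0.62904146 0.19036877 0.061     ] [array([0.6013, 0.1863, 0.097 ]), array([0.5187, 0.1759, 0.097 ])] [0.55875301 0.20075889 0.061     ] [0.56338698 0.16079056 0.061     ]
```

Call:
apply_moves(deltas=[[-0.005,0.01,0,0,0,0.05,0],[-0.015,0.032,0,0,0,0.1,0],[-0.027,0.058,0,0,0,0.15,0],[-0.039,0.084,0,0,0,0.2,0],[-0.051,0.11,0,0,0,0.25,0],[-0.063,0.136,0,0,0,0.3,0],[-0.075,0.162,0,0,0,0.35,0],[-0.088,0.189,0,0,0,0.4,0]])

```text
time: 8.6
tool_pos: [0.4968, -0.0171, 0.2219]
tcp_rot: [3.109, -0.448, -0.006]
wrist_force: [0.2, 0.2, 0.0]
width: 1.001
```

Call:
apply_moves(deltas=[[-0.001,0.03,0,0,0,0.06,0],[-0.002,0.06,0,0,0,0.12,0],[-0.003,0.09,0.01,0,0,0.18,0],[-0.004,0.12,0.015,0,0,0.24,0],[-0.005,0.15,0.02,0,0,0.3,0],[-0.006,0.18,0.03,0,0,0.35,0],[-0.007,0.203,0.03,0,0,0.38,0],[-0.007,0.2085,0.03,0,0,0.38,0]])

```text
time: 9.27
tool_pos: [0.4307, -0.2162, 0.1914]
tcp_rot: [2.968, -1.03, -0.008]
wrist_force: [0.1, -0.7, 1.0]
width: 1.001
```

Call:
apply_moves(deltas=[[0,0,0,0,0,0,0],[0,0,0,0,0,0,0]])

```text
time: 9.43
tool_pos: [0.433, -0.2137, 0.1932]
tcp_rot: [-2.969, 1.025, 0.003]
wrist_force: [0.1, -0.1, -0.6]
width: 0.999
```

Run:
```python
from h import *
s,im=snap("wrist","w4"); R=Ro.from_rotvec(s["tcp_rot"]).as_matrix(); print(s["time"],s["tool_pos"],s["tcp_rot"],np.degrees(np.arctan2(R[1,0],R[0,0])))
```

```text
9.4333 [ 0.4330043  -0.21370954  0.19320307] [-2.96863953e+00  1.02463080e+00  2.92988886e-03] -38.08437004873604
```

View pics/w4.png

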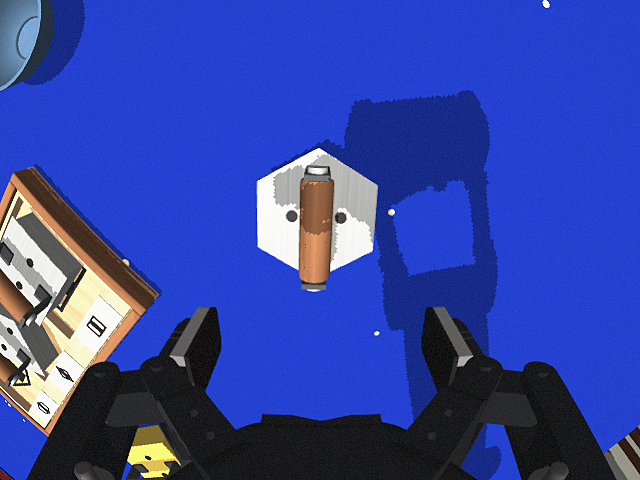

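The hexagon cutter is under the gripper, with its bar from (317,178) to (315,284).

Run:
```python
from h import *
s=dict(tool_pos=np.array([.4330043,-.21370954,.19320307]),tcp_rot=np.array([-2.96863953,1.02463080,.00292989])); R=Ro.from_rotvec(s["tcp_rot"]).as_matrix()
a,b=[at("wrist",*p,.079,s) for p in[(317,178),(315,284)]]; h=[at("wrist",*p,.043,s) for p in[(291.5,216),(341,217)]]
for p in(a,b,(a+b)/2,(h[0]+h[1])/2): print(p.round(4),(R.T@(p-s["tool_pos"])).round(4))
```

```text
[ 0.4663 -0.2361  0.079 ] [ 0.0403 -0.0029  0.1141]
[ 0.4033 -0.1844  0.079 ] [-0.0412 -0.0047  0.1143]
[ 0.4348 -0.2103  0.079 ] [-0.0004 -0.0038  0.1142]
[ 0.4372 -0.2119  0.043 ] [ 0.0025 -0.0039  0.1502]
```

Call:
apply_moves(deltas=[[0.001,-0.002,0.015,0,0,0.02,0],[0.001,-0.0035,0.04,0,0,0.02,0],[0.001,-0.0035,0.07,0,0,0.02,0],[0.001,-0.0035,0.1,0,0,0.02,0],[0.001,-0.0035,0.12,0,0,0.02,0],[0.001,-0.0035,0.129,0,0,0.02,0],[0.001,-0.0035,0.131,0,0,0.02,0],[0.001,-0.0035,0.131,0,0,0.02,0.3]])

```text
time: 10.15
tool_pos: [0.4368, -0.2114, 0.0633]
tcp_rot: [-2.96, 1.052, 0.001]
wrist_force: [0.4, 0.3, 0.3]
width: 0.881
```

Call:
apply_moves(deltas=[[0,0,0,0,0,0,1],[0,0,0,0,0,0,1],[0,0,0,0,0,0,1],[0,0,0,0,0,0,1],[0,0,0,0,0,0,1],[0,0,0,0,0,0,1],[0,0,0,0,0,0,1],[0,0,0,0,0,0,1]])

```text
time: 10.82
tool_pos: [0.4373, -0.2126, 0.0646]
tcp_rot: [-2.959, 1.054, -0.003]
wrist_force: [0.3, 1.4, 5.8]
width: 0.255
```

Call:
apply_moves(deltas=[[0,0,-0.002,0,0,0,1],[0,0,-0.008,0,0,0,1],[0,0,-0.02,0,0,0,1],[0,0,-0.045,0,0,0,1],[0,0,-0.075,0,0,0,1],[0,0,-0.105,0,0,0,1],[0,0,-0.135,0,0,0,1],[0,0,-0.155,0,0,0,1]])

```text
time: 11.48
tool_pos: [0.4367, -0.2126, 0.221]
tcp_rot: [2.959, -1.054, 0.003]
wrist_force: [1.7, 0.7, -3.1]
width: 0.256
```

Call:
apply_moves(deltas=[[-0.004,-0.008,0,0,0,-0.03,1],[-0.013,-0.025,0,0,0,-0.08,1],[-0.024,-0.047,0,0,0,-0.13,1],[-0.035,-0.07,0,0,0,-0.18,1],[-0.047,-0.093,0,0,0,-0.24,1],[-0.059,-0.117,0,0,0,-0.29,1],[-0.071,-0.141,0,0,0,-0.35,1],[-0.083,-0.165,0,0,0,-0.4,1]])

```text
time: 12.15
tool_pos: [0.4747, -0.0299, 0.2157]
tcp_rot: [-3.111, 0.439, 0.006]
wrist_force: [1.0, -0.4, -3.4]
width: 0.262
```

Call:
apply_moves(deltas=[[-0.002,-0.027,0,0,0,-0.05,1],[-0.003,-0.054,0,0,0,-0.1,1],[-0.005,-0.081,0,0,0,-0.15,1],[-0.007,-0.108,0,0,0,-0.2,1],[-0.009,-0.135,0,0,0,-0.25,1],[-0.01,-0.162,0,0,0,-0.3,1],[-0.012,-0.189,0,0,0,-0.35,1],[-0.014,-0.215,0,0,0,-0.4,1]])

```text
time: 12.82
tool_pos: [0.5214, 0.18, 0.2154]
tcp_rot: [3.135, 0.188, -0.007]
wrist_force: [0.5, -0.2, -3.2]
width: 0.259
```

Call:
apply_moves(deltas=[[0.008,-0.025,0,0,0,0,1],[0.017,-0.05,0,0,0,0,1],[0.025,-0.073,0,0,0,0,1],[0.033,-0.093,0,0,0,0,1],[0.038,-0.108,0,0,0,0,1],[0.0405,-0.115,0,0,0,0,1],[0.0405,-0.117,0,0,0,0,1],[0.0405,-0.117,0,0,0,0,1]])

```text
time: 13.48
tool_pos: [0.5491, 0.2991, 0.2172]
tcp_rot: [3.135, 0.183, -0.003]
wrist_force: [0.2, 0.1, -3.9]
width: 0.259
```

Call:
apply_moves(deltas=[[0.001,0,0.015,0,0,0,1],[0.001,0,0.035,0,0,0,1],[0.001,0,0.055,0,0,0,1],[0.001,0,0.065,0,0,0,1],[0.001,0,0.07,0,0,0,1],[0.001,0,0.07,0,0,0,1]])

```text
time: 13.98
tool_pos: [0.5499, 0.2981, 0.1468]
tcp_rot: [3.135, 0.18, -0.004]
wrist_force: [0.2, 0.9, -3.5]
width: 0.258
```

Run:
```python
from h import *
s,w=snap("wrist","w5"); print(s["time"],s["tool_pos"],s["tcp_rot"])
```

```text
13.9833 [0.5499296  0.29811454 0.14679075] [ 3.13503569  0.18042884 -0.00436425]
```

View pics/w5.png

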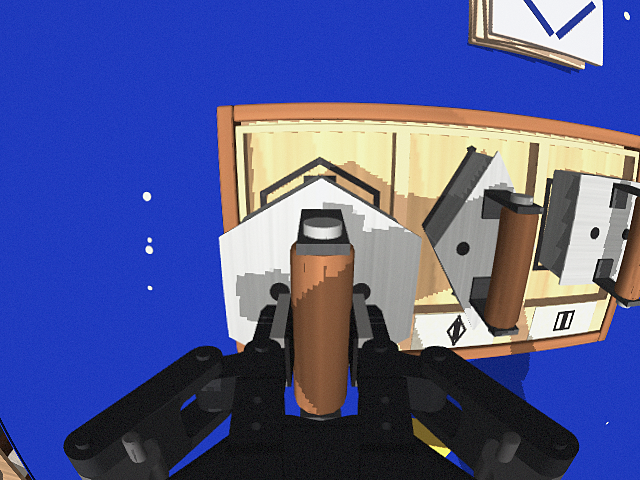

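The painted hexagon's apex is at (320,158) and the cutter's apex is right below it at (320,178), so it is aligned. I'll lower it to touch: contact is expected at TCP z of about 0.0826.

Call:
apply_moves(deltas=[[0.001,0,0.01,0,0,0,1],[0.001,0,0.025,0,0,0,1],[0.001,0,0.04,0,0,0,1],[0.001,0,0.05,0,0,0,1],[0.001,0,0.055,0,0,0,1],[0.001,0,0.058,0,0,0,1],[0.001,0,0.06,0,0,0,1],[0.001,0,0.062,0,0,0,1]])

```text
time: 14.7
tool_pos: [0.5526, 0.2999, 0.087]
tcp_rot: [-3.136, -0.182, -0.002]
wrist_force: [0.4, -0.8, -2.6]
width: 0.255
```

Call:
apply_moves(deltas=[[0,0,0.001,0,0,0,1],[0,0,0.002,0,0,0,1],[0,0,0.003,0,0,0,1],[0,0,0.004,0,0,0,1],[0,0,0.004,0,0,0,1]])

```text
time: 15.12
tool_pos: [0.5523, 0.3, 0.083]
tcp_rot: [-3.136, -0.182, -0.002]
wrist_force: [-0.3, 1.0, -1.4]
width: 0.263
```

Call:
apply_moves(deltas=[[0,0,0.001,0,0,0,1],[0,0,0.002,0,0,0,1],[0,0,0.002,0,0,0,1]])

```text
time: 15.37
tool_pos: [0.5525, 0.3006, 0.0826]
tcp_rot: [-3.135, -0.182, -0.002]
wrist_force: [-4.0, 1.7, 8.0]
width: 0.26
```

Call:
apply_moves(deltas=[[0,0,0,0,0,0,0.4],[0,0,0,0,0,0,0.4],[0,0,0,0,0,0,0.4],[0,0,0,0,0,0,0.4],[0,0,0,0,0,0,0.4]])

```text
time: 15.78
tool_pos: [0.5519, 0.2994, 0.08]
tcp_rot: [3.136, 0.182, -0.0]
wrist_force: [-0.4, -0.4, -0.9]
width: 0.601
```

Call:
apply_moves(deltas=[[0,0,-0.005,0,0,0,0.4],[0,0,-0.02,0,0,0,0.4],[0,0,-0.045,0,0,0,0.4],[0,0,-0.075,0,0,0,0.3],[0,0,-0.105,0,0,0,0.2],[0,0,-0.13,0,0,0,0],[0,0,-0.145,0,0,0,0],[0,0,-0.145,0,0,0,0]])

```text
time: 16.45
tool_pos: [0.5546, 0.3008, 0.2311]
tcp_rot: [-3.133, -0.182, -0.013]
wrist_force: [0.9, 1.0, 0.3]
width: 1.003
```

Call:
apply_moves(deltas=[[0,0.02,0,0,0,0,0],[0,0.045,0,0,0,0,0],[0,0.058,0,0,0,0,0],[0,0.06,0,0,0,0,0],[0,0.06,0,0,0,0,0]])

```text
time: 16.87
tool_pos: [0.5585, 0.2392, 0.2243]
tcp_rot: [-3.136, -0.179, 0.002]
wrist_force: [0.3, -0.3, 0.9]
width: 1.002
```

Run:
```python
from h import *
s,w=snap("wrist","w6"); print(s["time"],s["tool_pos"],s["tcp_rot"],s["wrist_force"]); np.save("s6.npy",np.r_[s["tool_pos"],s["tcp_rot"]])
```

```text
16.8667 [0.55854574 0.23924239 0.22426863] [-3.13640930e+00 -1.78680316e-01  2.34552147e-03] [ 0.28266904 -0.30528287  0.88024361]
```

View pics/w6.png

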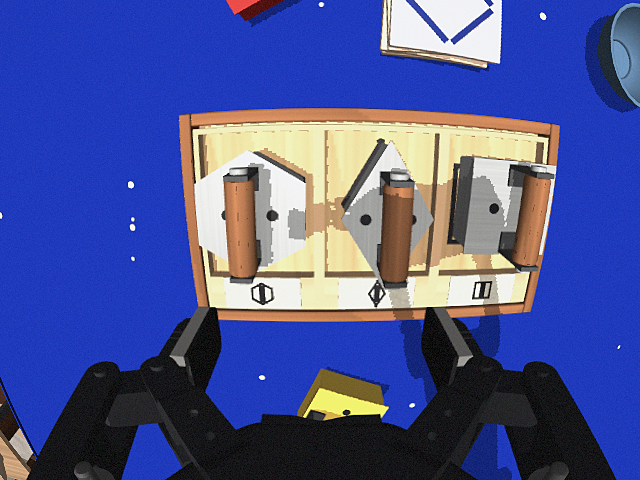

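Both cutters stand inside the rims of their own bays, with handles parallel to the bays. The hexagon's bar runs from (241,180) to (243,276) and the diamond's from (400,184) to (396,283). Now the final numeric check.

Run:
```python
from h import *
v=np.load("s6.npy"); s=dict(tool_pos=v[:3],tcp_rot=v[3:])
for n,p,q,z in[("hexbar",(241,180),(243,276),.097),("hexholes",(225,215),(272,215),.061),("diabar",(400,184),(396,283),.097),("diaholes",(366,220),(415,220),.061)]:
    a,b=at("wrist",*p,z,s),at("wrist",*q,z,s); d=a-b; print(n,((a+b)/2).round(4),np.hypot(*d[:2]).round(3),np.degrees(np.arctan2(d[1],d[0])).round(1))
```

```text
hexbar [0.5496 0.2997 0.097 ] 0.078 3.9
hexholes [0.5517 0.3014 0.061 ] 0.042 96.0
diabar [0.5587 0.1783 0.097 ] 0.081 8.0
diaholes [0.5611 0.1782 0.061 ] 0.044 96.8
```

```bash
python3 -c "
from workcell import job
print(job.finish_job())"
```

```text
the job is handed in; nothing more can be done
None
```

Both loose cutters are back in the bays with their own outlines, and I handed the job in at about 17 s of the 61 s allowed. I pinched each one by its grip, lowered it until the wrist force showed it on the floor, then released it and backed the gripper off to about 0.22 m.

| Check (last wrist picture) | Hexagon | Diamond |
|---|---|---|
| Distance from bay centre | about 3 mm | about 4–7 mm |
| Allowed | 20 mm | 20 mm |
| Handle direction (bays lie at about 7°) | 4–6° | 7–8° |

- **Seating:** Contact came at the expected height for each cutter (TCP 0.0826 m for the hexagon, 0.0822 m for the diamond). Both look flat in the picture; I did not measure the tilt separately.
- **Disagreement:** Two readings of the diamond's centre differ by about 4 mm in y between pictures. That is within what I'd expect from the calibration and pixel picking.
- **Other objects:** The gripper passed well above the square cutter. It, the bowl and the tiles look undisturbed in the last picture. The mug is not in that picture, but the arm never went near it.

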